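Raise the display-case sash to the height stop and slide the crystal tray in

TASK

Open the crystal display case: raise its clear sash by the blue lift rail until the rail bears snugly on the rubber foot of the red height stop, pressing just enough to squeeze the rubber a little for a moment, without forcing or shifting the stop, and leave it up there. Then gently push the wooden tray with the crystal tower along its guides into the case until it is fully home against the rear rubber stop, with the tower upright on the tray and never touching the sash. Leave the other goods where they are.

Things in the scene. Friction and masses are not known exactly. Their poses are not given: they have to be found in the camera images.
- case: Fixed wooden display case, 394 mm wide (y), 400 mm high, open towards the robot. Origin on the table under the middle of the sash plane; x into the case, away from the robot, y left, z up. Turned up to 10 degrees. Square 24 mm posts at y = +-185 mm. Its floor and the runway in front (x -225 to 0 mm, centre line y = +75 mm) are 8 mm thick; guides 26 mm high flank the runway, 3 mm of play.
- rear_stop (a point): Middle of the face of the black rubber stop at the runway's far end: x = +75, y = +75, z = 23 mm in the case's frame. 100 mm wide, top 36 mm over the table. It hardly yields; about 4 to 8 N slides the tray, more than 25 N on it is ramming.
- sash: Clear sash; along its lower edge a blue lift rail (340 mm wide, 28 deep, 14 high) sticks out towards the robot. Origin: middle of the rail's front lower edge (x = -31, y = 0 mm in the case's frame); axes as the case's. It only slides up and down: rail underside 55 to 80 mm over the table at the start, 195 at most. Counterbalanced; about 4 N of friction holds it where it is left; 3 to 5 N upward moves it.
- lift_point (a point): On the rail's underside, 4 mm behind its front edge, 45 mm right of the middle: a free place to push up from below (free from 90 to 0 mm right of the middle), for instance with shut fingers tilted 45 degrees so that they point forward and down.
- stop: Red height stop, a 28 x 56 x 30 mm clamp on the right post, over the right end of the lift rail. Origin: in its underside, where a rod with a black rubber foot 14 mm across comes out, 170 to 198 mm over the table. The foot ends 5 to 18 mm below; how far is not measured: see or feel it. The rail's top face meets it. It yields about 1 mm for every 4 N; 3 N or more is a snug touch, over 15 N is forcing it.
- tray: Loose wooden tray, 100 mm (x, along the runway) x 110 mm (y) plus a front tongue with a push plate, 0.35 to 0.65 kg, on the runway. Origin: middle of the underside of the 100 x 110 mm part; it starts 70 to 90 mm in front of the case's origin and is home 25 mm behind it (into the case), where its rear wall (26 mm high) meets the rear stop. Small stones are glued in its corners.
- tray_front (a point): Middle of the robot-side face of the tray's brass push plate (8 mm thick, 60 mm wide, 45 mm high from the tray's underside), upright at the end of a flat tongue, 110 mm in front of the tray's middle (its -x); the point is 22.5 mm over the tray's underside. With the tray home this face stays 85 mm in front of the case's origin, clear of the raised sash.
- tower: Loose violet crystal point on a round dark wooden base, 48 mm across, 98 mm tall, 0.16 kg, standing in the middle of the tray on its 6 mm floor. Origin: middle of its underside. Its top is 112 mm over the table; it does not pass under the sash at the sash's start height.
- geode: Bystander: grey geode, 52 mm across, 43 mm high, inside the case at the right. Origin: middle of its underside.
- bangle: Bystander: brass bangle lying in front of the case at the right, 66 mm across, 10 mm high. Origin: middle of its underside.
- dropper_a: Bystander: amber dropper bottle, 34 mm across, 108 mm high, left on the table. Origin: middle of its underside.
- dropper_b: Bystander: amber dropper bottle, 34 mm across, 108 mm high, right on the table. Origin: middle of its underside.
- jar: Bystander: lavender jar with brass lid, 72 mm across, 120 mm high, at the left. Origin: middle of its underside.
- trinket_box: Bystander: teal box with brass clasp, 86 x 136 x 97 mm, right side. Origin: middle of its underside.
Not all that is in view belongs to the job. Leave any purple or turquoise look-alike of the tray alone.

How it is judged:
On the way, in this order (a step that is already met when the one before it is completed fails the run):
1. the sash's rail is pressed snugly up against the rubber foot of the height stop (3 N or more) (contact force between sash and stop above 3 N), for 0.2 s.
2. the tray is fully home in the case (within 5 mm of the rear stop) (x of tray in the frame of case above 0.02 m), for 0.2 s.
At the end, for the whole second after the job is handed in: The sash is still up, its rail touching the foot of the height stop (more than 0.3 N); the tray is home in the case, within 5 mm of the rear stop, at rest; the tower stands upright (within 0.1 rad) on the tray's floor within 25 mm of its middle (contact force between sash and stop above 0.3 N and x of tray in the frame of case above 0.02 m and linear speed of each of tray, sash below 0.01 m/s and angle between tower's own z axis and vertical below 0.1 rad and horizontal distance between tower and tray below 0.025 m and z of tower in the frame of tray below 0.012 m).
It fails at once if the height stop is forced (more than 15 N between sash and stop) (contact force between sash and stop above 15 N).
It fails at once if the height stop is shifted (more than 4 mm) (distance of stop from where it was at the start of the episode above 0.004 m).
It fails at once if the tray is rammed (the fingers push it with more than 25 N) (contact force between the fingers and tray above 25 N).
It fails at once if the tower tips (more than 0.3 rad) or touches the sash (angle between tower's own z axis and vertical above 0.3 rad or contact force between tower and sash above 0.5 N).
It fails at once if one of the other goods (geode, bangle, bottles, jar, teal box) is moved more than 20 mm (distance of any of geode, bangle, dropper_a, dropper_b, jar, trinket_box from where it was at the start of the episode above 0.02 m).
It also fails if it takes over 64 s, if anything falls off the work surface, if the arm or the gripper's body presses on something with over 40 N, if the wrist force passes 120 N, or if a joint passes its speed limit or range.

ROBOT

A 6-joint arm with a two-finger parallel gripper is mounted at the origin on the work surface. World frame = base frame: x ahead of the robot, y to its left, z up, the work surface at z = 0. Lengths are in m, angles in rad, forces in N, time in s.
With the tool pointing down it reaches from about 0.25 to 0.725 m from the base axis. Payload 4 kg.
Tool frame: the origin (TCP) lies midway between the tips of the shut fingers; the grasp point (between the pads) lies 19 mm behind it; z points along the fingers, y is the line along which they close (so a half turn about z gives the same grasp; the last joint's range is limited). The gripper opens to 85 mm and grips with 20 to 120 N. Pads are 22 mm wide; open, the fingers measure 114 mm over their backs; the gripper's body (76 mm by 85 mm) begins 54 mm behind the grasp point. The pads swing forward as they close: fully open they stand 13 mm farther back than shut.
Start: joints at [1.175, 0.241, 0.005, 1.335, 0, 1.571], TCP at [0.193, 0.461, 0.199] pointing down, gripper open.
Joint ranges: [-2.72, 2.72], [-1.05, 1.87], [-1.09, 1.28], [-1.99, 2.15], [-1.42, 1.44], [-3.14, 3.14]. Speed limits (rad/s): [2.79, 2.79, 3.14, 3.14, 3.14, 3.14].

INTERFACE

Orientations are given as a unit quaternion [x, y, z, w].
In Python, from workcell import bot gives the robot as it stands. The module is installed in compiled form; this text tells all that it offers.
- The arm moves only by the tool jog_arm, never from a script. Its argument "deltas" is a list of rows, each an object with "fingers": the opening, from 0 (shut) to 1 (fully open); "delta_pos": the shift along the tool's x, y, z normalised to -1 to 1, where 1 is 300 mm, a list of three; "yaw": the turn about the tool's z normalised to -1 to 1, where 1 is pi/4 rad. A call has 1 to 12 rows; each row is the pose to reach, as a shift and turn from the pose commanded when the call began, along the tool's axes at that moment; what a row does not reach only later rows make up. A row lasts 1/10 s, in which the tool goes at most 50 mm and 8.59 degrees, less where a joint would pass 70% of its speed; a pose out of reach is approached as far as the arm can. A call with a number of a shift or a turn outside -1 to 1 is refused whole. A call with a gripper value outside its range is refused whole. The fingers move at their own pace and stop on an object; the grip force is fixed at half the most. Time passes only in rows, so rows that repeat a pose let the fingers close. It gives the time, the measured TCP pose, the force, the opening and the grip force at its end, in the units of the state.
- bot.get_obs(): the state, without advancing time (a new reading comes with each control period).
- bot.camera(name): name is "scene" or "top" or "wrist"; returns a dict with "image" (384x512x3 uint8, red, green, blue), "range_z" (384x512 float32, m along the optical axis (not along the pixel's ray), 0 where there is no reading), "fx", "fy", "cx", "cy" (pixels), "rvec" (rotation vector, rad) and "tvec" (3), from world to camera coordinates, as OpenCV has them. Camera axes: x right, y down, z forward; pixel columns grow to the right and rows downward; lengths in m; the calibration is good to about 2 mm. A picture is of the moment at which its call begins.
- bot.job_done(): hands the job in; it is judged then, once.
The state is a dict: "clock": time; "joint_pos": joint angles; "joint_vel": joint speeds; "tau": joint torques, N m; "eef_pos": TCP position; "tool_rot": TCP orientation; "ft_force": force on the tool from outside, world axes, zero at the start; "ft_torque": the same for the moment, N m; "grip_width": finger opening in m; "grasp_force": force on a finger pad.
Only numpy, scipy, OpenCV 4.12 (cv2) and the standard library are available. Lean on these libraries where they do the work, as an engineer would, in place of code of your own. Each camera call takes 0.05 s, during which the arm holds its last target. There are 200 camera calls.

## Working session

There is one attempt and no reset: what is moved stays moved. The work goes in short steps, Python scripts to look and compute and a tool call to move; the robot and the scene stay as the last step left them, time stands still between calls to the robot, and variables do not carry over. Pictures are saved under pics/ and viewed, at most 10 in all, crops included, and the job is handed in when it is done.

Besides the shell and the picture viewer there is one more tool, called after ">>>" as name([rows], argument=value, ...), one row to a line, values as JSON. jog_arm: Moves the arm, as the interface text tells. Scaled input: -1 to 1 covers 300 mm each way for a shift and pi/4 rad each way for a turn. Its arguments: {"type":"object","properties":{"deltas":{"type":"array","items":{"type":"object","properties":{"fingers":{"type":"number"},"delta_pos":{"type":"array","items":{"type":"number"}},"yaw":{"type":"number"}}}}},"required":["deltas"]}

```bash
mkdir -p pics; cat > h.py <<'E'
import numpy as np, cv2
from workcell import bot
def cam(n):
    c=bot.camera(n); c['R']=cv2.Rodrigues(np.array(c['rvec'],float))[0]; c['t']=np.array(c['tvec'],float).ravel(); return c
def cloud(c):
    v,u=np.mgrid[:384,:512]; z=c['range_z'].astype(float)
    P=np.stack([(u-c['cx'])/c['fx']*z,(v-c['cy'])/c['fy']*z,z],-1)
    W=(P-c['t'])@c['R']; W[z==0]=np.nan; return W
def save(c,n): cv2.imwrite('pics/'+n,c['image'][...,::-1])
E
python3 - <<'E'
from h import *
o=bot.get_obs(); print({k:np.round(v,3) for k,v in o.items()})
a=cam('scene');b=cam('top')
im=np.vstack([a['image'],b['image']])
cv2.imwrite('pics/a.png',cv2.resize(a['image'],(780,585))[...,::-1]);cv2.imwrite('pics/b.png',cv2.resize(b['image'],(780,585))[...,::-1])
for c in (a,b): print(-c['R'].T@c['t'],c['fx'],c['R'][2])
np.savez('s0.npz',ai=a['image'],aw=cloud(a),bi=b['image'],bw=cloud(b))
E
```

```text
{'clock': np.float64(0.0), 'joint_pos': array([1.175, 0.241, 0.004, 1.335, 0.   , 1.571]), 'joint_vel': array([ 0.001,  0.001, -0.001,  0.   ,  0.001,  0.   ]), 'tau': array([-2.0000e-03, -3.7232e+01,  2.5241e+01,  1.7000e-02, -0.0000e+00,
        0.0000e+00]), 'eef_pos': array([0.192, 0.461, 0.198]), 'tool_rot': array([ 0.197,  0.98 , -0.001, -0.   ]), 'ft_force': array([-0.356, -0.251, -0.417]), 'ft_torque': array([-0.089,  0.077,  0.007]), 'grasp_force': np.float64(0.0), 'grip_width': np.float64(0.085)}
[0.60679496 0.48975072 1.07257123] 373.0017245626214 [-0.16021005 -0.46010151 -0.87329224]
[ 0.21126348 -0.02948859  1.3069917 ] 381.25719308012987 [ 0.19556542  0.01324504 -0.98060121]
```

View pics/a.png

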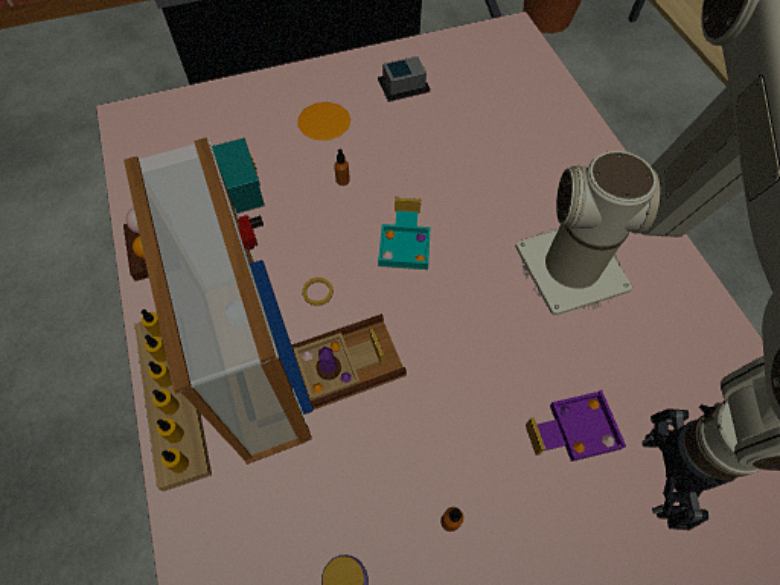

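View pics/b.png

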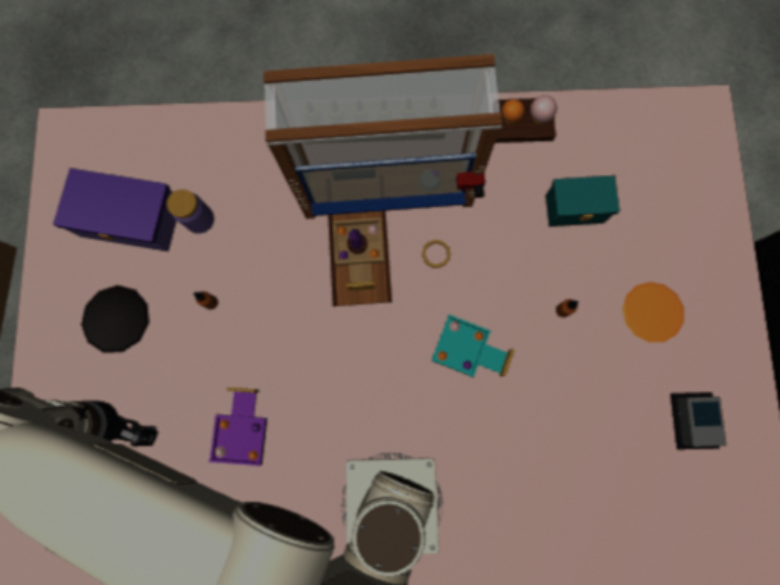

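The scene view shows the blue rail from about (260,265) to (310,410), the red stop at (248,232), and the brass plate at (377,345). In the top view the rail runs from (312,208) to (470,200), the stop is at (470,182), the runway spans x 330–390 and y 212–305, and the plate is at (360,287). The bangle is at (436,253). Next I'll measure these.

```bash
python3 - <<'E'
from h import *
d=np.load('s0.npz')
for k in 'ab':
    im=d[k+'i'];W=d[k+'w'];hsv=cv2.cvtColor(im,cv2.COLOR_RGB2HSV)
    H,S,V=[hsv[...,i].astype(int) for i in range(3)]
    def rep(n,m,lo=None):
        P=W[m&np.isfinite(W[...,0])]
        if len(P)<5: print(k,n,len(P));return
        print(k,n,len(P),np.round(np.percentile(P,[2,50,98],axis=0),3).tolist())
    box=np.isfinite(W[...,0])&(W[...,0]>.4)&(abs(W[...,1])<.4)
    blue=(H>105)&(H<122)&(S>150)&(V>50)&box
    rep('blue',blue)
    rail=blue&(W[...,2]<.12)
    n,l,st,_=cv2.connectedComponentsWithStats(rail.astype(np.uint8))
    rail=l==1+np.argmax(st[1:,4]); rep('rail',rail)
    P=W[rail]; 
    top=P[P[:,2]>np.percentile(P[:,2],60)]
    r=cv2.minAreaRect((P[:,:2]*1000).astype(np.float32)); print('rect',r,cv2.boxPoints(r).round(1).tolist()); print('z hist',np.histogram(P[:,2],bins=np.arange(.04,.13,.005)))
    red=((H<5)|(H>174))&(S>170)&(V>60)&box
    red&=W[...,2]>.1; rep('red',red)
    brass=(H>15)&(H<30)&(S>120)&(V>70)&box&(W[...,0]<.6)&(W[...,2]>.03)&(abs(W[...,1]-.05)<.1); rep('plate',brass)
    for n,t in (('plate',brass),):
        Q=W[t]; print(cv2.minAreaRect((Q[:,:2]*1000).astype(np.float32)) if len(Q)>4 else '')
    vio=(H>125)&(H<155)&(S>80)&box&(abs(W[...,1]-.05)<.1); rep('tower',vio&(W[...,2]>.03))
    br=(H<18)&(S>110)&(V<160)&box&(W[...,2]>.015)&(W[...,2]<.035)&(W[...,0]<.66); rep('guides',br)
E
```

```text
a blue 734 [[0.63, -0.172, 0.08], [0.646, -0.007, 0.084], [0.664, 0.15, 0.088]]
a rail 734 [[0.63, -0.172, 0.08], [0.646, -0.007, 0.084], [0.664, 0.15, 0.088]]
rect ((647.1982421875, -11.451644897460938), (26.122777938842773, 341.1456604003906), 2.546516180038452) [[626.5999755859375, 158.39999389648438], [641.7000122070312, -182.39999389648438], [667.7999877929688, -181.3000030517578], [652.7000122070312, 159.5]]
z hist (array([  0,   0,   0,   0,   0,   0,   0,  13, 499, 221,   1,   0,   0,
         0,   0,   0,   0]), array([0.04 , 0.045, 0.05 , 0.055, 0.06 , 0.065, 0.07 , 0.075, 0.08 ,
       0.085, 0.09 , 0.095, 0.1  , 0.105, 0.11 , 0.115, 0.12 , 0.125]))
a red 150 [[0.641, -0.204, 0.176], [0.652, -0.169, 0.201], [0.663, -0.152, 0.206]]
a plate 73 [[0.469, 0.009, 0.03], [0.474, 0.061, 0.051], [0.588, 0.114, 0.055]]
((532.7640380859375, 62.54581069946289), (110.87077331542969, 130.49066162109375), 88.80378723144531)
a tower 152 [[0.55, -0.002, 0.031], [0.577, 0.072, 0.083], [0.877, 0.098, 0.109]]
a guides 731 [[0.414, -0.384, 0.016], [0.554, 0.08, 0.025], [0.631, 0.185, 0.031]]
b
[... 388 characters left out ...]
.9000244140625, 155.5]]
z hist (array([  0,   0,   0,   0,   0,   0,   0,   7, 210, 421,  36,   0,   0,
         0,   0,   0,   0]), array([0.04 , 0.045, 0.05 , 0.055, 0.06 , 0.065, 0.07 , 0.075, 0.08 ,
       0.085, 0.09 , 0.095, 0.1  , 0.105, 0.11 , 0.115, 0.12 , 0.125]))
b red 124 [[0.643, -0.206, 0.194], [0.654, -0.179, 0.203], [0.666, -0.156, 0.208]]
b plate 118 [[0.471, 0.006, 0.03], [0.531, 0.059, 0.035], [0.596, 0.111, 0.058]]
((534.51513671875, 59.113746643066406), (104.64349365234375, 128.83935546875), 88.92105102539062)
b tower 86 [[0.551, 0.025, 0.032], [0.569, 0.061, 0.086], [0.634, 0.093, 0.112]]
b guides 918 [[0.44, -0.011, 0.015], [0.557, 0.059, 0.025], [0.641, 0.175, 0.034]]
```

>>> jog_arm([
  {"delta_pos":[-0.88,-0.57,0],"yaw":0.8,"fingers":1},
  {"delta_pos":[-0.88,-0.57,0],"yaw":0.8,"fingers":1},
  {"delta_pos":[-0.88,-0.57,0],"yaw":0.8,"fingers":1},
  {"delta_pos":[-0.88,-0.57,0],"yaw":0.8,"fingers":1},
  {"delta_pos":[-0.88,-0.57,0],"yaw":0.8,"fingers":1},
  {"delta_pos":[-0.88,-0.57,0],"yaw":0.8,"fingers":1},
  {"delta_pos":[-0.88,-0.57,0],"yaw":0.8,"fingers":1},
  {"delta_pos":[-0.88,-0.57,0],"yaw":0.8,"fingers":1},
  {"delta_pos":[-0.88,-0.57,0],"yaw":0.8,"fingers":1},
])

```text
clock: 1.0
eef_pos: [0.3702, 0.2016, 0.1989]
tool_rot: [0.49, 0.871, -0.0, -0.0]
ft_force: [-0.9, 0.3, -0.2]
grip_width: 0.0852
grasp_force: 0.0
```

>>> jog_arm([
  {"delta_pos":[-1,0.045,0],"yaw":0.638,"fingers":1},
  {"delta_pos":[-1,0.045,0],"yaw":0.638,"fingers":1},
  {"delta_pos":[-1,0.045,0],"yaw":0.638,"fingers":1},
  {"delta_pos":[-1,0.045,0],"yaw":0.638,"fingers":1},
  {"delta_pos":[-1,0.045,0],"yaw":0.638,"fingers":1},
  {"delta_pos":[-1,0.045,0],"yaw":0.638,"fingers":1},
  {"delta_pos":[-1,0.045,0],"yaw":0.638,"fingers":1},
  {"delta_pos":[-1,0.045,0],"yaw":0.638,"fingers":1},
  {"delta_pos":[-1,0.045,0],"yaw":0.638,"fingers":1},
])

```text
clock: 1.9
eef_pos: [0.5373, -0.0456, 0.1989]
tool_rot: [0.69, 0.724, -0.0, -0.001]
ft_force: [0.6, 0.5, -0.3]
grip_width: 0.0852
grasp_force: 0.0
```

```bash
python3 - <<'E'
from h import *
o=bot.get_obs(); print({k:np.round(v,3) for k,v in o.items()})
c=cam('wrist'); cv2.imwrite('pics/c.png',c['image'][...,::-1]); print(-c['R'].T@c['t'],c['R'])
W=cloud(c);hsv=cv2.cvtColor(c['image'],cv2.COLOR_RGB2HSV);H,S,V=[hsv[...,i].astype(int) for i in range(3)]
for n,m in (('blue',(H>105)&(H<122)&(S>150)&(V>50)),('red',((H<5)|(H>174))&(S>170)&(V>60))):
    P=W[m]; P=P[np.isfinite(P[:,0])]
    if len(P)>4: print(n,len(P),np.round(np.percentile(P,[2,50,98],axis=0),3).tolist())
E
```

```text
{'clock': np.float64(1.9), 'joint_pos': array([-0.085,  0.32 ,  0.112,  1.364,  0.   ,  1.438]), 'joint_vel': array([ 0.012, -0.016, -0.005, -0.002, -0.002, -0.004]), 'tau': array([-6.4600e-01, -4.0654e+01,  2.5544e+01, -4.5000e-02, -3.0000e-02,
        4.0000e-03]), 'eef_pos': array([ 0.537, -0.046,  0.199]), 'tool_rot': array([ 0.69 ,  0.724, -0.   , -0.001]), 'ft_force': array([ 0.606,  0.467, -0.296]), 'ft_torque': array([ 0.022, -0.032,  0.039]), 'grasp_force': np.float64(0.0), 'grip_width': np.float64(0.085)}
[0.53269172 0.035595   0.3744446 ] [[ 0.99887759  0.04734988 -0.00124067]
 [ 0.04533523 -0.94813334  0.3146234 ]
 [ 0.01372106 -0.31432651 -0.94921577]]
blue 2237 [[0.631, -0.064, 0.084], [0.645, 0.097, 0.086], [0.663, 0.131, 0.269]]
red 236 [[0.657, -0.184, 0.202], [0.661, -0.171, 0.203], [0.666, -0.155, 0.204]]
```

View pics/c.png

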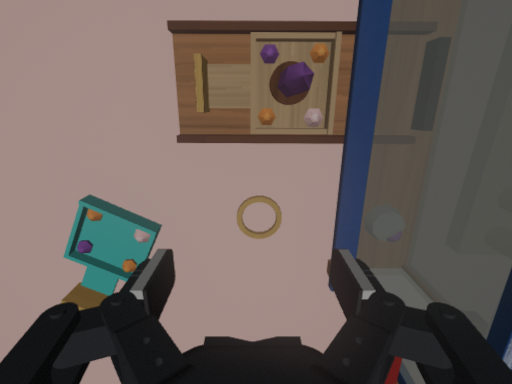

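The wrist view shows the open fingers, with the right fingertip at about (345,270) beside the blue rail at (360,150). The bangle is at (258,217) and the tray plate at (200,83). I'll check the front finger's profile from depth.

```bash
python3 - <<'E'
from h import *
o=bot.get_obs();c=cam('wrist');W=cloud(c);hsv=cv2.cvtColor(c['image'],cv2.COLOR_RGB2HSV)
R=np.array([[np.cos(.0454),np.sin(.0454)],[-np.sin(.0454),np.cos(.0454)]])
p=np.array(o['eef_pos']); m=np.isfinite(W[...,0])&(W[...,2]>.15)&(hsv[...,1]<70)
Q=W[m]-p; xy=Q[:,:2]@R.T
s=(xy[:,0]>0)&(xy[:,0]<.12)&(abs(xy[:,1])<.06)
xy=xy[s];z=Q[s,2]
for a in np.arange(0,.12,.008):
    k=(z>=a)&(z<a+.008)
    if k.sum()>5: print(round(a,3),k.sum(),np.round(np.percentile(xy[k,0],[2,98]),3),np.round(np.percentile(xy[k,1],[2,98]),3))
E
```

```text
0.04 34 [0.042 0.042] [-0.007  0.009]
0.048 288 [0.042 0.054] [-0.009  0.012]
0.056 418 [0.042 0.055] [-0.009  0.012]
0.064 514 [0.042 0.055] [-0.009  0.012]
0.072 548 [0.042 0.055] [-0.009  0.012]
0.08 473 [0.042 0.054] [-0.     0.013]
0.088 1077 [0.04  0.071] [0.007 0.014]
0.096 3617 [0.039 0.072] [-0.008  0.014]
0.104 2907 [0.002 0.071] [-0.008  0.018]
0.112 4465 [0.001 0.07 ] [0.004 0.018]
```

>>> jog_arm([
  {"delta_pos":[0,0,0.15],"yaw":0,"fingers":1},
  {"delta_pos":[0,0,0.3],"yaw":0,"fingers":1},
  {"delta_pos":[0,0,0.45],"yaw":0,"fingers":1},
  {"delta_pos":[0,0,0.57],"yaw":0,"fingers":1},
  {"delta_pos":[0,0,0.57],"yaw":0,"fingers":1},
])

```text
clock: 2.5
eef_pos: [0.5324, -0.0456, 0.0236]
tool_rot: [0.69, 0.724, -0.003, -0.004]
ft_force: [-0.5, -0.0, -0.7]
grip_width: 0.0851
grasp_force: 0.0
```

```bash
python3 - <<'E'
from h import *
o=bot.get_obs();c=cam('wrist');W=cloud(c);hsv=cv2.cvtColor(c['image'],cv2.COLOR_RGB2HSV)
cv2.imwrite('pics/d.png',c['image'][...,::-1])
R=np.array([[np.cos(.0454),np.sin(.0454)],[-np.sin(.0454),np.cos(.0454)]])
p=np.array(o['eef_pos']); print(p,o['ft_force'])
H,S,V=[hsv[...,i].astype(int) for i in range(3)]
b=W[(H>105)&(H<122)&(S>150)&(V>50)&(W[...,2]<.12)]
xy=(b[:,:2]-p[:2])@R.T; print('rail front rel tcp',np.percentile(xy[:,0],[1,5,95]), np.percentile(b[:,2],[2,50,98]))
E
```

```text
[ 0.53241448 -0.04561117  0.02362467] [-0.52209973 -0.00161966 -0.71978915]
rail front rel tcp [0.10278721 0.10371181 0.1251481 ] [0.08413026 0.08565066 0.08681389]
```

View pics/d.png

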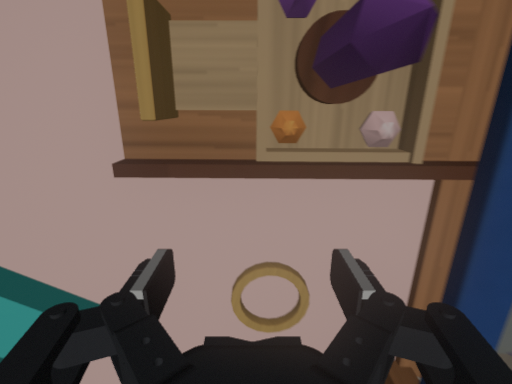

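The view shows the right finger tip at (350,265), clear of the bangle at (270,297). The rail at (490,220) is ahead of the finger. Now I'll approach the front face.

>>> jog_arm([
  {"delta_pos":[0,0.04,0],"yaw":0,"fingers":1},
  {"delta_pos":[0,0.08,0],"yaw":0,"fingers":1},
  {"delta_pos":[0,0.12,0],"yaw":0,"fingers":1},
  {"delta_pos":[0,0.12,0],"yaw":0,"fingers":1},
  {"delta_pos":[0,0.12,0],"yaw":0,"fingers":1},
])

```text
clock: 3.05
eef_pos: [0.5751, -0.0455, 0.0305]
tool_rot: [0.691, 0.723, 0.001, 0.001]
ft_force: [-0.4, -0.9, -0.6]
grip_width: 0.0857
grasp_force: 0.0
```

>>> jog_arm([
  {"delta_pos":[0,0.005,0],"yaw":0,"fingers":1},
  {"delta_pos":[0,0.01,0],"yaw":0,"fingers":1},
  {"delta_pos":[0,0.015,0],"yaw":0,"fingers":1},
  {"delta_pos":[0,0.015,0],"yaw":0,"fingers":1},
])

```text
clock: 3.45
eef_pos: [0.5784, -0.0457, 0.0283]
tool_rot: [0.691, 0.723, 0.0, 0.0]
ft_force: [0.3, -0.9, -0.1]
grip_width: 0.0852
grasp_force: 0.0
```

>>> jog_arm([
  {"delta_pos":[0,0.005,0],"yaw":0,"fingers":1},
  {"delta_pos":[0,0.01,0],"yaw":0,"fingers":1},
  {"delta_pos":[0,0.01,0],"yaw":0,"fingers":1},
  {"delta_pos":[0,0.01,0],"yaw":0,"fingers":1},
])

```text
clock: 3.85
eef_pos: [0.5793, -0.0456, 0.0279]
tool_rot: [0.691, 0.723, -0.001, -0.001]
ft_force: [-5.0, -0.2, 4.2]
grip_width: 0.0854
grasp_force: 2.7
```

>>> jog_arm([
  {"delta_pos":[0,0.006,0],"yaw":0,"fingers":1},
  {"delta_pos":[0,0.012,0],"yaw":0,"fingers":1},
  {"delta_pos":[0,0.012,0],"yaw":0,"fingers":1},
  {"delta_pos":[0,0.012,0],"yaw":0,"fingers":1},
])

```text
clock: 4.25
eef_pos: [0.5792, -0.0456, 0.0268]
tool_rot: [0.691, 0.723, -0.004, -0.004]
ft_force: [-12.3, -1.2, 5.2]
grip_width: 0.0853
grasp_force: 5.9
```

>>> jog_arm([
  {"delta_pos":[0,0,-0.01],"yaw":0,"fingers":1},
  {"delta_pos":[0,0,-0.02],"yaw":0,"fingers":1},
  {"delta_pos":[0,0,-0.03],"yaw":0,"fingers":1},
  {"delta_pos":[0,0,-0.04],"yaw":0,"fingers":1},
  {"delta_pos":[0,0,-0.05],"yaw":0,"fingers":1},
  {"delta_pos":[0,0,-0.05],"yaw":0,"fingers":1},
])

```text
clock: 4.85
eef_pos: [0.5791, -0.0456, 0.0408]
tool_rot: [0.691, 0.723, -0.004, -0.004]
ft_force: [-9.3, -0.8, -0.5]
grip_width: 0.0854
grasp_force: 4.6
```

```bash
cat >> h.py <<'E'
def rail(name='top'):
    c=cam(name);W=cloud(c);hsv=cv2.cvtColor(c['image'],cv2.COLOR_RGB2HSV)
    H,S,V=[hsv[...,i].astype(int) for i in range(3)]
    b=W[(H>105)&(H<122)&(S>150)&(V>50)&(W[...,0]>.6)&(W[...,0]<.7)&(W[...,2]<.25)&(abs(W[...,1])<.3)]
    print(name,'rail',len(b),np.percentile(b,[5,50,95],axis=0).round(4).tolist()); return c,W
E
python3 -c "
from h import *
rail();rail('scene');o=bot.get_obs();print(o['eef_pos'],o['ft_force'],o['grip_width'])"
```

```text
top rail 336 [[0.6335, -0.1714, 0.0943], [0.6473, 0.072, 0.0979], [0.6619, 0.1456, 0.102]]
scene rail 694 [[0.6316, -0.1619, 0.0932], [0.6454, 0.0128, 0.0962], [0.6616, 0.1426, 0.099]]
[ 0.57906811 -0.04555819  0.04076375] [-9.23117606 -0.76394516 -0.34401253] 0.08556305380502978
```

>>> jog_arm([
  {"delta_pos":[0,0.005,-0.01],"yaw":0,"fingers":1},
  {"delta_pos":[0,0.01,-0.025],"yaw":0,"fingers":1},
  {"delta_pos":[0,0.01,-0.04],"yaw":0,"fingers":1},
  {"delta_pos":[0,0.01,-0.055],"yaw":0,"fingers":1},
  {"delta_pos":[0,0.01,-0.07],"yaw":0,"fingers":1},
  {"delta_pos":[0,0.01,-0.085],"yaw":0,"fingers":1},
  {"delta_pos":[0,0.01,-0.1],"yaw":0,"fingers":1},
  {"delta_pos":[0,0.01,-0.115],"yaw":0,"fingers":1},
  {"delta_pos":[0,0.01,-0.13],"yaw":0,"fingers":1},
  {"delta_pos":[0,0.01,-0.13],"yaw":0,"fingers":1},
])

```text
clock: 5.95
eef_pos: [0.5789, -0.0455, 0.0787]
tool_rot: [0.691, 0.723, -0.007, -0.007]
ft_force: [-15.5, -1.0, 0.9]
grip_width: 0.0855
grasp_force: 7.7
```

```bash
python3 -c "
from h import *
rail();c,W=rail('scene');o=bot.get_obs();print(o['eef_pos'],o['ft_force'],o['grip_width'])
# stop crop
u=cv2.resize(c['image'][120:190,130:210],None,fx=7,fy=7,interpolation=cv2.INTER_CUBIC);cv2.imwrite('pics/e.png',u[...,::-1])"
```

```text
top rail 339 [[0.633, -0.1642, 0.1325], [0.6463, 0.0784, 0.1358], [0.6606, 0.147, 0.1397]]
scene rail 693 [[0.6309, -0.1612, 0.1307], [0.6451, 0.021, 0.1338], [0.6609, 0.1442, 0.1365]]
[ 0.57893592 -0.04550755  0.07875502] [-15.5526796   -1.82427445   1.09704198] 0.08542042625282047
```

View pics/e.png

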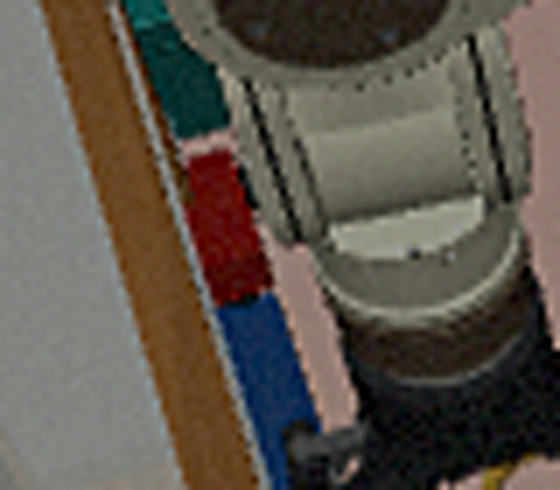

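The crop shows the red stop at (235,225) with the rail's right end just below it at (260,310). The rail follows the finger, at about 134 mm. I'll lift more, then creep.

>>> jog_arm([
  {"delta_pos":[0,0,-0.01],"yaw":0,"fingers":1},
  {"delta_pos":[0,0,-0.02],"yaw":0,"fingers":1},
  {"delta_pos":[0,0,-0.03],"yaw":0,"fingers":1},
  {"delta_pos":[0,0,-0.04],"yaw":0,"fingers":1},
  {"delta_pos":[0,0,-0.05],"yaw":0,"fingers":1},
  {"delta_pos":[0,0,-0.06],"yaw":0,"fingers":1},
  {"delta_pos":[0,0,-0.06],"yaw":0,"fingers":1},
])

```text
clock: 6.75
eef_pos: [0.5789, -0.0455, 0.0964]
tool_rot: [0.691, 0.723, -0.007, -0.007]
ft_force: [-15.1, -1.7, -0.6]
grip_width: 0.0853
grasp_force: 7.6
```

>>> jog_arm([
  {"delta_pos":[0,0,-0.006],"yaw":0,"fingers":1},
  {"delta_pos":[0,0,-0.012],"yaw":0,"fingers":1},
  {"delta_pos":[0,0,-0.012],"yaw":0,"fingers":1},
])

```text
clock: 7.05
eef_pos: [0.5789, -0.0455, 0.0999]
tool_rot: [0.691, 0.723, -0.007, -0.007]
ft_force: [-14.9, -2.1, -1.3]
grip_width: 0.0855
grasp_force: 7.4
```

```bash
python3 -c "
from h import *
rail();c,W=rail('scene');o=bot.get_obs();print(o['eef_pos'],o['ft_force'],o['grip_width'])"
```

```text
top rail 328 [[0.6327, -0.1522, 0.1532], [0.6455, 0.0827, 0.1568], [0.6593, 0.1471, 0.1602]]
scene rail 645 [[0.6311, -0.1473, 0.1521], [0.6447, 0.0235, 0.1549], [0.6598, 0.1454, 0.1573]]
[ 0.57889087 -0.04550855  0.09987874] [-15.04765931  -1.28577586  -1.68812287] 0.08545375125813588
```

>>> jog_arm([
  {"delta_pos":[0,0,-0.004],"yaw":0,"fingers":1},
  {"delta_pos":[0,0,-0.008],"yaw":0,"fingers":1},
  {"delta_pos":[0,0,-0.008],"yaw":0,"fingers":1},
])

```text
clock: 7.45
eef_pos: [0.5789, -0.0455, 0.1022]
tool_rot: [0.691, 0.723, -0.007, -0.007]
ft_force: [-15.0, -1.5, -1.5]
grip_width: 0.0851
grasp_force: 7.3
```

>>> jog_arm([
  {"delta_pos":[0,0,-0.004],"yaw":0,"fingers":1},
  {"delta_pos":[0,0,-0.008],"yaw":0,"fingers":1},
  {"delta_pos":[0,0,-0.008],"yaw":0,"fingers":1},
])

```text
clock: 7.75
eef_pos: [0.5795, -0.0454, 0.1046]
tool_rot: [0.691, 0.723, -0.006, -0.007]
ft_force: [-13.5, -0.9, -2.5]
grip_width: 0.0853
grasp_force: 5.5
```

>>> jog_arm([
  {"delta_pos":[0,0,-0.004],"yaw":0,"fingers":1},
  {"delta_pos":[0,0,-0.008],"yaw":0,"fingers":1},
  {"delta_pos":[0,0,-0.008],"yaw":0,"fingers":1},
])

```text
clock: 8.05
eef_pos: [0.5852, -0.0452, 0.1092]
tool_rot: [0.691, 0.723, -0.002, -0.002]
ft_force: [0.9, -0.0, 1.0]
grip_width: 0.0854
grasp_force: 0.0
```

```bash
python3 -c "
from h import *
rail();c,W=rail('scene');o=bot.get_obs();print(o['eef_pos'],o['ft_force'],o['grip_width'])
w=cam('wrist');cv2.imwrite('pics/f.png',w['image'][...,::-1])"
```

```text
top rail 322 [[0.6328, -0.1504, 0.1564], [0.6451, 0.0823, 0.1601], [0.6596, 0.1464, 0.1636]]
scene rail 608 [[0.6311, -0.1449, 0.1554], [0.6441, 0.0381, 0.1582], [0.658, 0.1462, 0.161]]
[ 0.58615054 -0.04524299  0.10975888] [-5.15942778 -1.08126264 -2.63040814] 0.08531785072411298
```

View pics/f.png

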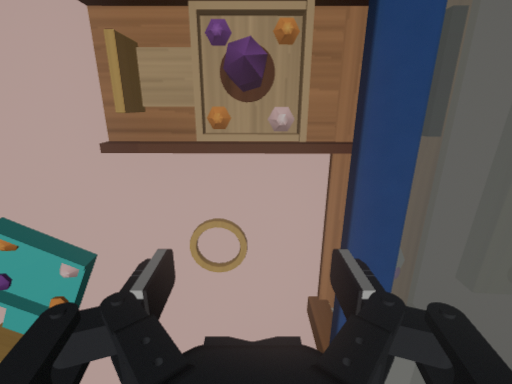

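The view shows the finger at (355,270) has slipped up and forward over the rail's front edge. The rail is now at about 158 mm and holding. I'll back off, go lower for a better hold on the finger's back, and press again.

>>> jog_arm([
  {"delta_pos":[0,-0.04,0],"yaw":0,"fingers":1},
  {"delta_pos":[0,-0.07,0],"yaw":0,"fingers":1},
  {"delta_pos":[0,-0.07,0],"yaw":0,"fingers":1},
  {"delta_pos":[0,-0.07,0.05],"yaw":0,"fingers":1},
  {"delta_pos":[0,-0.07,0.1],"yaw":0,"fingers":1},
  {"delta_pos":[0,-0.07,0.1],"yaw":0,"fingers":1},
  {"delta_pos":[0,-0.03,0.1],"yaw":0,"fingers":1},
  {"delta_pos":[0,-0.03,0.1],"yaw":0,"fingers":1},
  {"delta_pos":[0,-0.03,0.1],"yaw":0,"fingers":1},
])

```text
clock: 9.1
eef_pos: [0.5789, -0.0456, 0.0811]
tool_rot: [0.691, 0.723, -0.0, -0.0]
ft_force: [-1.1, -0.4, -0.6]
grip_width: 0.0854
grasp_force: 0.9
```

```bash
python3 -c "
from h import *
rail();c,W=rail('scene');o=bot.get_obs();print(o['eef_pos'],o['ft_force'],o['grip_width'])"
```

```text
top rail 350 [[0.6332, -0.1498, 0.1564], [0.6454, 0.0761, 0.1598], [0.6596, 0.1464, 0.1639]]
scene rail 674 [[0.6313, -0.1454, 0.155], [0.645, 0.0242, 0.1579], [0.6594, 0.1434, 0.1607]]
[ 0.57890757 -0.04558167  0.08114715] [-1.38475884  0.19629295 -1.83944644] 0.08530505513371817
```

>>> jog_arm([
  {"delta_pos":[0,0.01,0],"yaw":0,"fingers":1},
  {"delta_pos":[0,0.02,0],"yaw":0,"fingers":1},
  {"delta_pos":[0,0.033,0],"yaw":0,"fingers":1},
  {"delta_pos":[0,0.033,0],"yaw":0,"fingers":1},
])

```text
clock: 9.6
eef_pos: [0.5776, -0.0456, 0.0784]
tool_rot: [0.691, 0.723, -0.008, -0.008]
ft_force: [-24.0, -1.7, 5.1]
grip_width: 0.0855
grasp_force: 12.4
```

>>> jog_arm([
  {"delta_pos":[0,0,-0.004],"yaw":0,"fingers":1},
  {"delta_pos":[0,0,-0.004],"yaw":0,"fingers":1},
])

```text
clock: 9.8
eef_pos: [0.5776, -0.0455, 0.0786]
tool_rot: [0.691, 0.723, -0.008, -0.008]
ft_force: [-22.7, -1.1, 0.1]
grip_width: 0.0857
grasp_force: 10.9
```

>>> jog_arm([
  {"delta_pos":[0,0,-0.004],"yaw":0,"fingers":1},
  {"delta_pos":[0,0,-0.004],"yaw":0,"fingers":1},
])

```text
clock: 10.0
eef_pos: [0.5775, -0.0455, 0.0795]
tool_rot: [0.691, 0.723, -0.008, -0.008]
ft_force: [-21.8, -1.3, -1.4]
grip_width: 0.0854
grasp_force: 10.5
```

>>> jog_arm([
  {"delta_pos":[0,0,-0.004],"yaw":0,"fingers":1},
  {"delta_pos":[0,0,-0.004],"yaw":0,"fingers":1},
])

```text
clock: 10.2
eef_pos: [0.5775, -0.0455, 0.0806]
tool_rot: [0.691, 0.723, -0.008, -0.008]
ft_force: [-21.1, -0.9, -1.5]
grip_width: 0.085
grasp_force: 10.4
```

>>> jog_arm([
  {"delta_pos":[0,0,-0.004],"yaw":0,"fingers":1},
  {"delta_pos":[0,0,-0.007],"yaw":0,"fingers":1},
  {"delta_pos":[0,0,-0.007],"yaw":0,"fingers":1},
])

```text
clock: 10.5
eef_pos: [0.5775, -0.0455, 0.0825]
tool_rot: [0.691, 0.723, -0.008, -0.008]
ft_force: [-20.9, -1.4, -3.0]
grip_width: 0.0852
grasp_force: 10.2
```

>>> jog_arm([
  {"delta_pos":[0,0,-0.004],"yaw":0,"fingers":1},
  {"delta_pos":[0,0,-0.004],"yaw":0,"fingers":1},
])

```text
clock: 10.7
eef_pos: [0.5775, -0.0455, 0.0833]
tool_rot: [0.691, 0.723, -0.008, -0.008]
ft_force: [-19.4, -2.6, -4.5]
grip_width: 0.0849
grasp_force: 9.6
```

```bash
python3 -c "
from h import *
rail();c,W=rail('scene');o=bot.get_obs();print(o['eef_pos'],o['ft_force'],o['ft_torque'],o['grip_width'])"
```

```text
top rail 337 [[0.6335, -0.1499, 0.1566], [0.6451, 0.0793, 0.1604], [0.6617, 0.1463, 0.1642]]
scene rail 674 [[0.6313, -0.1454, 0.1557], [0.6447, 0.0279, 0.1585], [0.6595, 0.1434, 0.1613]]
[ 0.57747815 -0.04551255  0.08326832] [-19.28715794  -1.86886702  -4.83735724] [-0.30334221  3.64088702 -0.0907704 ] 0.08547926892766035
```

>>> jog_arm([
  {"delta_pos":[0,0,-0.004],"yaw":0,"fingers":1},
  {"delta_pos":[0,0,-0.004],"yaw":0,"fingers":1},
])

```text
clock: 11.0
eef_pos: [0.5774, -0.0455, 0.0839]
tool_rot: [0.691, 0.723, -0.008, -0.008]
ft_force: [-17.9, -1.6, -6.4]
grip_width: 0.0851
grasp_force: 9.0
```

>>> jog_arm([
  {"delta_pos":[0,0,-0.004],"yaw":0,"fingers":1},
  {"delta_pos":[0,0,-0.004],"yaw":0,"fingers":1},
])

```text
clock: 11.2
eef_pos: [0.5774, -0.0455, 0.0846]
tool_rot: [0.691, 0.723, -0.008, -0.009]
ft_force: [-16.8, -1.2, -9.6]
grip_width: 0.0852
grasp_force: 8.3
```

>>> jog_arm([
  {"delta_pos":[0,0,0],"yaw":0,"fingers":1},
  {"delta_pos":[0,0,0],"yaw":0,"fingers":1},
  {"delta_pos":[0,0,0],"yaw":0,"fingers":1},
])

```text
clock: 11.5
eef_pos: [0.5774, -0.0455, 0.0846]
tool_rot: [0.691, 0.723, -0.008, -0.009]
ft_force: [-16.9, -2.3, -8.8]
grip_width: 0.0856
grasp_force: 8.3
```

```bash
python3 -c "
from h import *
rail();c,W=rail('scene');o=bot.get_obs();print(o['eef_pos'],o['ft_force'],o['ft_torque'],o['grip_width'])"
```

```text
top rail 339 [[0.6331, -0.1494, 0.1581], [0.6455, 0.0793, 0.1619], [0.6604, 0.1462, 0.1654]]
scene rail 672 [[0.6313, -0.144, 0.157], [0.645, 0.0253, 0.1598], [0.6596, 0.1449, 0.1627]]
[ 0.57741974 -0.04550771  0.08465689] [-16.29425696  -2.05144613  -8.85540337] [-0.35283568  3.49950905  0.01008087] 0.0852358969266728
```

The rail is pressed on the foot, with an estimated contact force of 5–7 N. Releasing straight back now, with a slight dip to cancel the tool's spring-up.

>>> jog_arm([
  {"delta_pos":[0,-0.05,0.006],"yaw":0,"fingers":1},
  {"delta_pos":[0,-0.1,0.006],"yaw":0,"fingers":1},
  {"delta_pos":[0,-0.2,0.006],"yaw":0,"fingers":1},
  {"delta_pos":[0,-0.2,0.006],"yaw":0,"fingers":1},
  {"delta_pos":[0,-0.2,0.006],"yaw":0,"fingers":1},
])

```text
clock: 12.1
eef_pos: [0.53, -0.048, 0.0896]
tool_rot: [0.691, 0.723, 0.001, 0.001]
ft_force: [0.5, 0.4, -0.4]
grip_width: 0.0856
grasp_force: 0.0
```

```bash
python3 -c "
from h import *
rail();c,W=rail('scene');o=bot.get_obs();print(o['eef_pos'],o['ft_force'],o['tool_rot'])
t=cam('top');Wt=cloud(t)
for c,W in((c,W),(t,Wt)):
  h=cv2.cvtColor(c['image'],cv2.COLOR_RGB2HSV);H,S,V=[h[...,i].astype(int) for i in range(3)]
  m=((H<5)|(H>174))&(S>170)&(V>60)&(W[...,0]>.6)&(W[...,2]>.15)&(abs(W[...,1]+.18)<.05)
  print('red',np.percentile(W[m],[2,50,98],axis=0).round(4).tolist())
  g=(H>15)&(H<30)&(S>120)&(V>60)&(W[...,2]>.045)&(W[...,2]<.06)&(W[...,0]<.52)&(W[...,0]>.43)&(abs(W[...,1]-.05)<.06)
  print('plate top',g.sum(),np.percentile(W[g],[2,50,98],axis=0).round(4).tolist())
"
```

```text
top rail 368 [[0.6329, -0.1497, 0.1563], [0.6454, 0.073, 0.1604], [0.6584, 0.1458, 0.1639]]
scene rail 771 [[0.6319, -0.1422, 0.1557], [0.6451, 0.008, 0.1584], [0.6593, 0.1401, 0.1613]]
[ 0.53094121 -0.04798405  0.08953725] [ 1.44119239 -0.37514017 -0.56110363] [0.69077695 0.7230656  0.001188   0.00139426]
red [[0.6409, -0.205, 0.1783], [0.6518, -0.1687, 0.2003], [0.663, -0.1523, 0.204]]
plate top 53 [[0.4687, 0.0283, 0.0482], [0.473, 0.0579, 0.0522], [0.477, 0.0854, 0.0565]]
red [[0.6434, -0.2056, 0.1984], [0.6538, -0.1796, 0.2028], [0.6663, -0.1573, 0.207]]
plate top 13 [[0.4697, 0.0679, 0.0471], [0.4733, 0.0755, 0.0543], [0.4766, 0.0818, 0.0582]]
```

The rail sprang back about 1.4 mm, so the remaining contact is uncertain. I'll press once more and release without the dip.

>>> jog_arm([
  {"delta_pos":[0,0.04,0.02],"yaw":0,"fingers":1},
  {"delta_pos":[0,0.09,0.02],"yaw":0,"fingers":1},
  {"delta_pos":[0,0.13,0.02],"yaw":0,"fingers":1},
  {"delta_pos":[0,0.15,0.02],"yaw":0,"fingers":1},
  {"delta_pos":[0,0.15,0.02],"yaw":0,"fingers":1},
  {"delta_pos":[0,0.15,0.02],"yaw":0,"fingers":1},
])

```text
clock: 12.85
eef_pos: [0.5737, -0.0458, 0.0819]
tool_rot: [0.691, 0.723, -0.0, -0.0]
ft_force: [-0.1, -1.3, 1.0]
grip_width: 0.0854
grasp_force: 0.0
```

>>> jog_arm([
  {"delta_pos":[0,0.01,-0.003],"yaw":0,"fingers":1},
  {"delta_pos":[0,0.02,-0.007],"yaw":0,"fingers":1},
  {"delta_pos":[0,0.03,-0.012],"yaw":0,"fingers":1},
  {"delta_pos":[0,0.04,-0.015],"yaw":0,"fingers":1},
  {"delta_pos":[0,0.04,-0.015],"yaw":0,"fingers":1},
])

```text
clock: 13.35
eef_pos: [0.5781, -0.0456, 0.0848]
tool_rot: [0.691, 0.723, -0.006, -0.006]
ft_force: [-15.0, -0.8, 2.7]
grip_width: 0.0854
grasp_force: 7.6
```

Now creep up.

>>> jog_arm([
  {"delta_pos":[0,0.01,-0.005],"yaw":0,"fingers":1},
  {"delta_pos":[0,0.01,-0.01],"yaw":0,"fingers":1},
  {"delta_pos":[0,0.01,-0.01],"yaw":0,"fingers":1},
])

```text
clock: 13.65
eef_pos: [0.5776, -0.0455, 0.0856]
tool_rot: [0.691, 0.723, -0.008, -0.008]
ft_force: [-19.2, -2.2, -2.7]
grip_width: 0.0853
grasp_force: 9.1
```

>>> jog_arm([
  {"delta_pos":[0,0,-0.005],"yaw":0,"fingers":1},
  {"delta_pos":[0,0,-0.005],"yaw":0,"fingers":1},
])

```text
clock: 13.85
eef_pos: [0.5775, -0.0455, 0.0864]
tool_rot: [0.691, 0.723, -0.008, -0.008]
ft_force: [-16.2, -1.6, -5.9]
grip_width: 0.0856
grasp_force: 8.2
```

```bash
python3 -c "
from h import *
rail();c,W=rail('scene');o=bot.get_obs();print(o['eef_pos'],o['ft_force'],o['ft_torque'],o['grip_width'])"
```

```text
top rail 334 [[0.633, -0.1498, 0.1574], [0.6452, 0.0794, 0.1611], [0.6603, 0.1463, 0.1648]]
scene rail 665 [[0.6313, -0.1446, 0.1565], [0.6444, 0.0269, 0.1592], [0.6595, 0.1435, 0.1618]]
[ 0.57754401 -0.04555292  0.08645924] [-15.66777886  -1.79813299  -6.4786631 ] [-0.28425953  3.23214698 -0.0615639 ] 0.08547761979756088
```

>>> jog_arm([
  {"delta_pos":[0,0.005,-0.003],"yaw":0,"fingers":1},
  {"delta_pos":[0,0.005,-0.006],"yaw":0,"fingers":1},
  {"delta_pos":[0,0.005,-0.006],"yaw":0,"fingers":1},
])

```text
clock: 14.25
eef_pos: [0.5773, -0.0456, 0.087]
tool_rot: [0.691, 0.723, -0.01, -0.01]
ft_force: [-17.8, -2.5, -9.0]
grip_width: 0.0855
grasp_force: 9.0
```

```bash
python3 -c "
from h import *
rail();c,W=rail('scene');o=bot.get_obs();print(o['eef_pos'],o['ft_force'],o['ft_torque'],o['grip_width'])"
```

```text
top rail 332 [[0.6327, -0.1493, 0.1581], [0.6452, 0.0795, 0.1615], [0.6602, 0.1461, 0.1651]]
scene rail 666 [[0.6314, -0.1444, 0.1567], [0.6446, 0.0287, 0.1595], [0.6594, 0.146, 0.1624]]
[ 0.57726125 -0.04553208  0.08698194] [-18.56722492  -1.9626475   -8.59046791] [-0.33023514  3.63278906 -0.0926761 ] 0.08528109646217051
```

>>> jog_arm([
  {"delta_pos":[0,0,-0.003],"yaw":0,"fingers":1},
  {"delta_pos":[0,0,-0.003],"yaw":0,"fingers":1},
  {"delta_pos":[0,0,-0.003],"yaw":0,"fingers":1},
])

```text
clock: 14.65
eef_pos: [0.5772, -0.0455, 0.0875]
tool_rot: [0.691, 0.723, -0.01, -0.01]
ft_force: [-17.1, -2.3, -10.0]
grip_width: 0.0854
grasp_force: 8.4
```

>>> jog_arm([
  {"delta_pos":[0,-0.1,-0.003],"yaw":0,"fingers":1},
  {"delta_pos":[0,-0.2,-0.003],"yaw":0,"fingers":1},
  {"delta_pos":[0,-0.25,-0.003],"yaw":0,"fingers":1},
  {"delta_pos":[0,-0.25,-0.003],"yaw":0,"fingers":1},
])

```text
clock: 15.05
eef_pos: [0.5136, -0.0486, 0.0955]
tool_rot: [0.691, 0.723, -0.0, -0.0]
ft_force: [0.3, 0.0, -1.0]
grip_width: 0.0854
grasp_force: 0.0
```

```bash
python3 -c "
from h import *
rail();c,W=rail('scene');rail();rail('scene');o=bot.get_obs();print(o['eef_pos'],o['ft_force'],o['tool_rot'],o['joint_pos'])"
```

```text
top rail 364 [[0.633, -0.1493, 0.1564], [0.6451, 0.0729, 0.1602], [0.6579, 0.146, 0.1638]]
scene rail 766 [[0.6319, -0.1419, 0.1556], [0.6449, 0.008, 0.1584], [0.6592, 0.1436, 0.1611]]
top rail 363 [[0.6333, -0.1497, 0.1572], [0.6452, 0.0729, 0.1603], [0.6583, 0.1459, 0.1645]]
scene rail 770 [[0.632, -0.1442, 0.1556], [0.6451, 0.0064, 0.1585], [0.6592, 0.1405, 0.1613]]
[ 0.51694452 -0.04854142  0.09560496] [-0.32762769 -0.97629501  0.3324217 ] [6.90765223e-01 7.23078398e-01 6.56285385e-04 7.79476021e-04] [-9.36668290e-02  3.44969831e-01 -1.31297373e-01  1.09249216e+00
  6.30144810e-05  1.43142783e+00]
```

Both releases ended at the same rail height, which fits friction holding the rail against the squeezed foot. Now the tray.

>>> jog_arm([
  {"delta_pos":[0,-0.1,-0.1],"yaw":0,"fingers":0},
  {"delta_pos":[0,-0.2,-0.17],"yaw":0,"fingers":0},
  {"delta_pos":[0,-0.297,-0.17],"yaw":0,"fingers":0},
  {"delta_pos":[0.12,-0.297,-0.17],"yaw":0,"fingers":0},
  {"delta_pos":[0.24,-0.297,-0.17],"yaw":0,"fingers":0},
  {"delta_pos":[0.359,-0.297,-0.17],"yaw":0,"fingers":0},
  {"delta_pos":[0.359,-0.297,-0.17],"yaw":0,"fingers":0},
  {"delta_pos":[0.359,-0.297,-0.17],"yaw":0,"fingers":0},
  {"delta_pos":[0.359,-0.297,-0.17],"yaw":0,"fingers":0},
])

```text
clock: 16.15
eef_pos: [0.4221, 0.0546, 0.1461]
tool_rot: [0.691, 0.723, -0.0, 0.0]
ft_force: [0.7, 0.3, 0.4]
grip_width: 0.0
grasp_force: 0.0
```

```bash
python3 - <<'E'
from h import *
o=bot.get_obs();p=np.array(o['eef_pos']);print(p,o['tool_rot'],o['grip_width'])
c=cam('wrist');W=cloud(c);cv2.imwrite('pics/g.png',c['image'][...,::-1])
R=np.array([[np.cos(.0454),np.sin(.0454)],[-np.sin(.0454),np.cos(.0454)]])
h=cv2.cvtColor(c['image'],cv2.COLOR_RGB2HSV);H,S,V=[h[...,i].astype(int) for i in range(3)]
g=(H>15)&(H<30)&(S>120)&(V>60)&(W[...,2]>.045)&(W[...,2]<.06)&(W[...,0]<.52)&(W[...,0]>.43)&(abs(W[...,1]-.05)<.06)
Q=W[g]; print(g.sum(),np.percentile(Q,[2,50,98],axis=0).round(4)); xy=(Q[:,:2]-p[:2])@R.T; print('rel case',np.percentile(xy,[2,50,98],axis=0).round(4))
m=np.isfinite(W[...,0])&(S<70)&(W[...,2]>p[2]-.005); Q=W[m]-p; xy=Q[:,:2]@R.T
for a in np.arange(-.004,.12,.012):
    k=(Q[:,2]>=a)&(Q[:,2]<a+.012)&(abs(xy[:,0])<.1)
    if k.sum()>5: print(round(a,3),np.percentile(xy[k],[2,98],axis=0).round(3).tolist())
E
```

```text
[0.42206391 0.05461254 0.14609096] [ 6.90911072e-01  7.22939729e-01 -9.17690666e-05  1.75711391e-04] 3.9962901977522946e-05
480 [[0.468  0.0287 0.0462]
 [0.4719 0.0588 0.0535]
 [0.4768 0.0862 0.055 ]]
rel case [[ 0.0469 -0.0283]
 [ 0.0499  0.0018]
 [ 0.0541  0.0293]]
0.032 [[-0.013, 0.007], [0.011, 0.012]]
0.044 [[-0.014, 0.007], [0.012, 0.012]]
0.056 [[-0.014, 0.007], [0.012, 0.012]]
0.068 [[-0.025, -0.009], [0.024, 0.014]]
0.08 [[-0.036, -0.008], [0.035, 0.014]]
0.092 [[-0.046, -0.008], [0.044, 0.018]]
0.104 [[-0.054, -0.006], [0.052, 0.018]]
0.116 [[-0.06, 0.007], [0.058, 0.02]]
```

View pics/g.png

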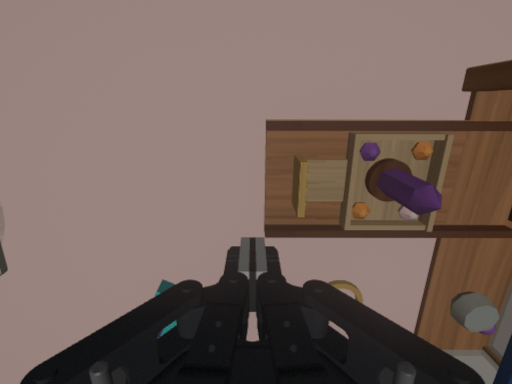

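The wrist view shows the shut fingers with the tip at (252,238), the plate at (301,188), and the tower upright. I'll project the TCP to see where the tips really end.

```bash
python3 - <<'E'
from h import *
o=bot.get_obs();p=np.array(o['eef_pos'])
c=cam('wrist')
for dz in (0,.01,.02,.03,.04):
  for dy in (0,.011):
    q=c['R']@(p+[0,dy,dz])+c['t']; print(dz,dy,(q[:2]/q[2]*[c['fx'],c['fy']]+[c['cx'],c['cy']]).round(),q[2].round(3),[c['range_z'][r,252].round(3) for r in (240,250,260,280)] if dz==0 and dy==0 else '')
E
```

```text
0 0 [253. 228.] 0.192 [np.float32(0.151), np.float32(0.14), np.float32(0.13), np.float32(0.124)]
0 0.011 [254. 213.] 0.189 
0.01 0 [254. 234.] 0.183 
0.01 0.011 [254. 219.] 0.179 
0.02 0 [254. 241.] 0.173 
0.02 0.011 [254. 225.] 0.17 
0.03 0 [254. 249.] 0.164 
0.03 0.011 [255. 232.] 0.16 
0.04 0 [254. 258.] 0.154 
0.04 0.011 [255. 240.] 0.151
```

>>> jog_arm([
  {"delta_pos":[0,0,0.12],"yaw":0,"fingers":0},
  {"delta_pos":[0,0,0.24],"yaw":0,"fingers":0},
  {"delta_pos":[0,0,0.34],"yaw":0,"fingers":0},
  {"delta_pos":[0,0,0.4],"yaw":0,"fingers":0},
  {"delta_pos":[0,0,0.42],"yaw":0,"fingers":0},
  {"delta_pos":[0,0,0.43],"yaw":0,"fingers":0},
  {"delta_pos":[0,0,0.43],"yaw":0,"fingers":0},
  {"delta_pos":[0,0,0.43],"yaw":0,"fingers":0},
])

```text
clock: 17.05
eef_pos: [0.4227, 0.055, 0.0181]
tool_rot: [0.691, 0.723, 0.001, 0.001]
ft_force: [-0.1, -1.1, -0.2]
grip_width: -0.0002
grasp_force: 0.0
```

```bash
python3 - <<'E'
from h import *
o=bot.get_obs();p=np.array(o['eef_pos']);print(p,o['ft_force'])
c=cam('wrist');cv2.imwrite('pics/i.png',c['image'][...,::-1]);W=cloud(c)
for r in range(225,262,4): print(r,W[r,250].round(3))
E
```

```text
[0.42270202 0.05498455 0.01812677] [-0.1090152  -1.09672004 -0.23142013]
225 [0.42  0.049 0.   ]
229 [ 0.421  0.045 -0.   ]
233 [0.421 0.043 0.001]
237 [0.42  0.067 0.056]
241 [0.42  0.066 0.059]
245 [0.42  0.067 0.065]
249 [0.42  0.066 0.069]
253 [0.42  0.067 0.073]
257 [0.42  0.066 0.076]
261 [0.42  0.066 0.08 ]
```

View pics/i.png

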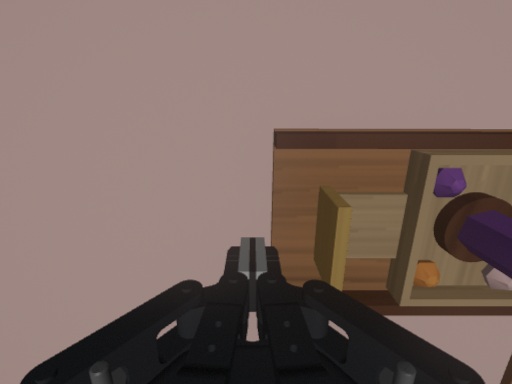

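The finger tips look to end about 37 mm above the reported TCP; in the view the tip is at (252,238) and the plate at (330,240). I'll feel downwards in small steps over the bare table.

>>> jog_arm([
  {"delta_pos":[0,-0.02,0.02],"yaw":0,"fingers":0},
  {"delta_pos":[0,-0.03,0.04],"yaw":0,"fingers":0},
  {"delta_pos":[0,-0.03,0.04],"yaw":0,"fingers":0},
  {"delta_pos":[0,-0.03,0.04],"yaw":0,"fingers":0},
])

```text
clock: 17.5
eef_pos: [0.412, 0.0546, 0.0049]
tool_rot: [0.691, 0.723, -0.0, -0.0]
ft_force: [-0.2, 0.8, 0.2]
grip_width: -0.0002
grasp_force: 0.0
```

>>> jog_arm([
  {"delta_pos":[0,0,0.01],"yaw":0,"fingers":0},
  {"delta_pos":[0,0,0.02],"yaw":0,"fingers":0},
  {"delta_pos":[0,0,0.02],"yaw":0,"fingers":0},
])

```text
clock: 17.8
eef_pos: [0.4123, 0.0546, -0.0013]
tool_rot: [0.691, 0.723, -0.0, -0.0]
ft_force: [-0.3, 0.5, 1.0]
grip_width: 0.0001
grasp_force: 0.0
```

>>> jog_arm([
  {"delta_pos":[0,0,0.01],"yaw":0,"fingers":0},
  {"delta_pos":[0,0,0.01],"yaw":0,"fingers":0},
  {"delta_pos":[0,0,0.01],"yaw":0,"fingers":0},
])

```text
clock: 18.1
eef_pos: [0.4125, 0.0546, -0.004]
tool_rot: [0.691, 0.723, -0.0, -0.0]
ft_force: [0.1, 0.4, 0.1]
grip_width: -0.0006
grasp_force: 0.0
```

No contact, so the tips really are that high. I'll approach the plate.

>>> jog_arm([
  {"delta_pos":[0,0.03,0],"yaw":0,"fingers":0},
  {"delta_pos":[0,0.06,0],"yaw":0,"fingers":0},
  {"delta_pos":[0,0.09,0],"yaw":0,"fingers":0},
  {"delta_pos":[0,0.11,0],"yaw":0,"fingers":0},
  {"delta_pos":[0,0.125,0],"yaw":0,"fingers":0},
  {"delta_pos":[0,0.135,0],"yaw":0,"fingers":0},
  {"delta_pos":[0,0.145,0],"yaw":0,"fingers":0},
  {"delta_pos":[0,0.155,0],"yaw":0,"fingers":0},
  {"delta_pos":[0,0.16,0],"yaw":0,"fingers":0},
])

```text
clock: 19.0
eef_pos: [0.4557, 0.0565, -0.0044]
tool_rot: [0.691, 0.723, -0.003, -0.003]
ft_force: [-12.1, -0.4, 10.9]
grip_width: 0.0001
grasp_force: 6.2
```

>>> jog_arm([
  {"delta_pos":[0,0,-0.01],"yaw":0,"fingers":0},
  {"delta_pos":[0,0,-0.015],"yaw":0,"fingers":0},
  {"delta_pos":[0,0,-0.015],"yaw":0,"fingers":0},
])

```text
clock: 19.3
eef_pos: [0.4594, 0.0567, 0.0002]
tool_rot: [0.691, 0.723, -0.001, -0.001]
ft_force: [-3.3, -0.2, -2.5]
grip_width: -0.0001
grasp_force: 1.6
```

Freed: the tray slides at a low force. I'll push gently.

>>> jog_arm([
  {"delta_pos":[0,0.01,0],"yaw":0,"fingers":0},
  {"delta_pos":[0,0.02,-0.002],"yaw":0,"fingers":0},
  {"delta_pos":[0,0.03,-0.003],"yaw":0,"fingers":0},
  {"delta_pos":[0,0.04,-0.003],"yaw":0,"fingers":0},
  {"delta_pos":[0,0.05,-0.003],"yaw":0,"fingers":0},
  {"delta_pos":[0,0.06,-0.003],"yaw":0,"fingers":0},
])

```text
clock: 19.9
eef_pos: [0.4787, 0.0576, 0.0015]
tool_rot: [0.691, 0.723, -0.0, -0.0]
ft_force: [-4.1, 0.3, -2.1]
grip_width: 0.0001
grasp_force: 1.6
```

```bash
cat >> h.py <<'E'
def tray():
    c=cam('scene');W=cloud(c);h=cv2.cvtColor(c['image'],cv2.COLOR_RGB2HSV);H,S,V=[h[...,i].astype(int) for i in range(3)]
    v=(H>125)&(H<155)&(S>80)&(W[...,2]>.06)&(W[...,2]<.13)&(abs(W[...,1]-.06)<.08)&(W[...,0]>.5)&(W[...,0]<.75)
    print('tower',v.sum(),np.percentile(W[v],[5,50,95],axis=0).round(3).tolist() if v.sum() else '')
    g=(H>15)&(H<30)&(S>120)&(V>60)&(W[...,2]>.045)&(W[...,2]<.06)&(W[...,0]<.62)&(W[...,0]>.43)&(abs(W[...,1]-.06)<.05)
    print('plate',g.sum(),np.percentile(W[g],[5,50,95],axis=0).round(3).tolist() if g.sum() else '')
    return c
E
python3 -c "
from h import *
c=tray();rail('scene')"
```

```text
tower 112 [[0.586, 0.06, 0.064], [0.598, 0.072, 0.094], [0.61, 0.078, 0.109]]
plate 24 [[0.491, 0.063, 0.047], [0.495, 0.078, 0.056], [0.498, 0.087, 0.06]]
scene rail 759 [[0.6318, -0.1427, 0.1557], [0.6452, 0.008, 0.1585], [0.6591, 0.1423, 0.161]]
```

>>> jog_arm([
  {"delta_pos":[0,0.012,0],"yaw":0,"fingers":0},
  {"delta_pos":[0,0.025,0],"yaw":0,"fingers":0},
  {"delta_pos":[0,0.038,0],"yaw":0,"fingers":0},
  {"delta_pos":[0,0.051,0],"yaw":0,"fingers":0},
  {"delta_pos":[0,0.064,0],"yaw":0,"fingers":0},
  {"delta_pos":[0,0.077,0],"yaw":0,"fingers":0},
  {"delta_pos":[0,0.09,0],"yaw":0,"fingers":0},
  {"delta_pos":[0,0.103,0],"yaw":0,"fingers":0},
  {"delta_pos":[0,0.115,0],"yaw":0,"fingers":0},
])

```text
clock: 20.9
eef_pos: [0.5133, 0.0592, 0.0015]
tool_rot: [0.691, 0.723, 0.0, 0.0]
ft_force: [-2.8, 0.2, -0.9]
grip_width: -0.0002
grasp_force: 1.6
```

>>> jog_arm([
  {"delta_pos":[0,0.012,0],"yaw":0,"fingers":0},
  {"delta_pos":[0,0.025,0],"yaw":0,"fingers":0},
  {"delta_pos":[0,0.038,0],"yaw":0,"fingers":0},
  {"delta_pos":[0,0.051,0],"yaw":0,"fingers":0},
  {"delta_pos":[0,0.064,0],"yaw":0,"fingers":0},
  {"delta_pos":[0,0.077,0],"yaw":0,"fingers":0},
  {"delta_pos":[0,0.09,0],"yaw":0,"fingers":0},
])

```text
clock: 21.6
eef_pos: [0.5402, 0.0604, 0.0015]
tool_rot: [0.691, 0.723, -0.0, -0.0]
ft_force: [-2.6, -0.2, -1.8]
grip_width: 0.0
grasp_force: 1.6
```

```bash
python3 -c "
from h import *
c=tray();rail('scene')"
```

```text
tower 9 [[0.515, 0.06, 0.071], [0.549, 0.072, 0.092], [0.571, 0.077, 0.11]]
plate 27 [[0.553, 0.065, 0.05], [0.556, 0.078, 0.056], [0.56, 0.089, 0.058]]
scene rail 750 [[0.6318, -0.1416, 0.1558], [0.6448, 0.0068, 0.1585], [0.6591, 0.1433, 0.161]]
```

>>> jog_arm([
  {"delta_pos":[0,0.01,0],"yaw":0,"fingers":0},
  {"delta_pos":[0,0.02,0],"yaw":0,"fingers":0},
  {"delta_pos":[0,0.03,0],"yaw":0,"fingers":0},
  {"delta_pos":[0,0.04,0],"yaw":0,"fingers":0},
  {"delta_pos":[0,0.05,0],"yaw":0,"fingers":0},
])

```text
clock: 22.2
eef_pos: [0.5552, 0.0611, 0.0015]
tool_rot: [0.691, 0.723, 0.0, 0.0]
ft_force: [-3.7, -0.1, -1.9]
grip_width: -0.0001
grasp_force: 1.7
```

>>> jog_arm([
  {"delta_pos":[0,0.006,0],"yaw":0,"fingers":0},
  {"delta_pos":[0,0.012,0],"yaw":0,"fingers":0},
  {"delta_pos":[0,0.012,0],"yaw":0,"fingers":0},
])

```text
clock: 22.5
eef_pos: [0.559, 0.0613, 0.0015]
tool_rot: [0.691, 0.723, 0.0, 0.0]
ft_force: [-2.0, -0.8, -1.8]
grip_width: -0.0002
grasp_force: 1.2
```

>>> jog_arm([
  {"delta_pos":[0,0.005,0],"yaw":0,"fingers":0},
  {"delta_pos":[0,0.01,0],"yaw":0,"fingers":0},
  {"delta_pos":[0,0.01,0],"yaw":0,"fingers":0},
])

```text
clock: 22.8
eef_pos: [0.5618, 0.0614, 0.0016]
tool_rot: [0.691, 0.723, 0.0, 0.0]
ft_force: [-2.4, -0.0, -0.8]
grip_width: 0.0001
grasp_force: 1.6
```

>>> jog_arm([
  {"delta_pos":[0,0.005,0],"yaw":0,"fingers":0},
  {"delta_pos":[0,0.008,0],"yaw":0,"fingers":0},
  {"delta_pos":[0,0.008,0],"yaw":0,"fingers":0},
])

```text
clock: 23.1
eef_pos: [0.5632, 0.0615, 0.0015]
tool_rot: [0.691, 0.723, -0.0, -0.0]
ft_force: [-5.5, -0.7, 0.7]
grip_width: -0.0001
grasp_force: 2.8
```

>>> jog_arm([
  {"delta_pos":[0,0.005,0],"yaw":0,"fingers":0},
  {"delta_pos":[0,0.008,0],"yaw":0,"fingers":0},
  {"delta_pos":[0,0.008,0],"yaw":0,"fingers":0},
])

```text
clock: 23.4
eef_pos: [0.5632, 0.0614, 0.0015]
tool_rot: [0.691, 0.723, -0.002, -0.002]
ft_force: [-10.5, -1.0, 5.3]
grip_width: -0.0003
grasp_force: 5.7
```

The tray has stopped where home was predicted (TCP x 0.563), with the force rising to 10 N. I'll retreat and check.

>>> jog_arm([
  {"delta_pos":[0,-0.02,0],"yaw":0,"fingers":0},
  {"delta_pos":[0,-0.08,0],"yaw":0,"fingers":0},
  {"delta_pos":[0,-0.2,0],"yaw":0,"fingers":0},
  {"delta_pos":[0,-0.3,0],"yaw":0,"fingers":0},
  {"delta_pos":[0,-0.3,0],"yaw":0,"fingers":0},
  {"delta_pos":[0,-0.3,-0.15],"yaw":0,"fingers":0},
  {"delta_pos":[0,-0.3,-0.3],"yaw":0,"fingers":0},
  {"delta_pos":[0,-0.3,-0.3],"yaw":0,"fingers":0},
  {"delta_pos":[0,-0.3,-0.3],"yaw":0,"fingers":0},
])

```text
clock: 24.3
eef_pos: [0.4802, 0.0579, 0.0939]
tool_rot: [0.691, 0.723, 0.003, 0.003]
ft_force: [-0.8, -0.6, 0.1]
grip_width: 0.0002
grasp_force: 0.0
```

```bash
python3 -c "
from h import *
c=tray();rail('scene');rail('top')
w=cam('wrist');cv2.imwrite('pics/j.png',w['image'][...,::-1]);print(bot.get_obs()['clock'])"
```

```text
tower 0 
plate 56 [[0.576, 0.035, 0.048], [0.58, 0.063, 0.052], [0.584, 0.09, 0.055]]
scene rail 770 [[0.6321, -0.1436, 0.1558], [0.6446, 0.0075, 0.1585], [0.6592, 0.1413, 0.161]]
top rail 426 [[0.6386, -0.1483, 0.1569], [0.65, -0.0636, 0.1605], [0.6624, 0.0212, 0.1642]]
24.5
```

View pics/j.png

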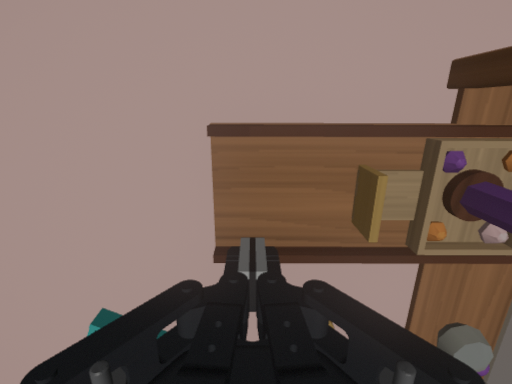

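The view shows the tray home, with its plate at (368,203), and the tower upright in the middle of its floor at (475,195). The rail height is unchanged at about 158.5 mm. Handing in.

```bash
python3 -c "
from h import *
print(bot.job_done())"
```

```text
the job is handed in; nothing more can be done
None
```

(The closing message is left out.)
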